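# Turn the conditioning rack to its buffer and hang the specimen carrier

## Task

Swing the rotating specimen rack gently clockwise (seen from above) until its empty branch comes to a stop on the rubber buffer, pressing the buffer in only slightly. Then take the specimen carrier from the worktop and hang it, without forcing it, on the upright pin of that empty branch, bore over pin, fully down on the pin's shoulder, and let go. Leave the jar, the beaker and the tweezers where they are.

Things in the scene. Friction and masses are not known exactly. Their poses are not given: they have to be found in the camera images.
- rack: the turning part of a small grey steel rack: a hub with four level branches 90 degrees apart, upright flat bars 8 mm thick reaching 108 mm from the axis, edges 69 and 85 mm above the worktop; three carry fixed carriers like the loose one (tops at 132 mm, within 105 mm of the axis). Origin on the turning axis at worktop level, z up, x along the EMPTY branch
- hub_top (a point): middle of the rack's hub top, 101 mm above the worktop, hub 34 mm in diameter. The rack turns stiffly (0.2 Nm) and stays where left. Clockwise from above it meets its buffer after 0.9 to 1.5 rad; where is not measured and must be felt. The empty branch then points to the robot's left (+y) or up to 0.75 rad from there towards the robot. The fixed base is a disc 70 mm in radius, 12 mm high
- buffer (a joint): how far the rubber buffer is pressed in, m: 0 untouched. A spring pad (2 N per mm) on the rack's base, 45 mm from the axis, 38 mm high; it stops a lug that hangs under the empty branch 39 to 51 mm from the axis, down to 20 mm above the worktop. 1 to 4 mm is right, over 5 mm too hard
- empty_branch (a point): point on the empty branch's upper edge 45 mm from the axis, axes as the rack's. Further out a block is clamped firmly, 24 mm long, 16 wide, with a round shoulder (rubber washer) 26 mm across, top 90 mm above the worktop, and on it the upright pin: 10 mm diameter, tip at 116 mm, edge bevelled 1 mm
- branch_end (a point): upper edge of the empty branch at its outer end, 108 mm from the axis. The pin is centred across the branch, but its axis may lie anywhere from 68 to 92 mm from the rack's axis, different each time and not measured: find it by sight or by touch, for instance by moving the held carrier's flank lightly against it from outside
- carrier: the loose specimen carrier, aluminium, 0.15 kg: an upright square block 24 x 24 mm, 42 mm high, with a vertical 13 mm through bore in its middle, on a flat foot 24 mm wide (x), 78 mm long (y), 6 mm high. At y = 31 mm each way a white test bar lies across the foot, 34 mm along x, top 10 mm above the underside. Origin at the middle of the underside
- carrier_center (a point): centre of the carrier's square block, 21 mm above its underside, axes as the carrier's: grasp the block here or higher, across either pair of flanks
- jar: clear round jar with a white cap and grey content, 54 mm diameter, 75 mm high, a bystander; origin at the middle of its underside
- beaker: clear plastic beaker with handle, 80 x 103 mm, 100 mm high, a bystander; origin at the middle of its underside
- tweezers: steel tweezers lying flat, 12 x 132 x 8 mm, a bystander; origin at the middle of the underside
There are look-alikes about, which are no part of the job. What is meant by the carrier is not red or yellow, and is the larger of those in its own colour.

How it is judged:
By the outcome, as a careful person would: the job done as asked, in the order asked, and still so for the second after the job is handed in, with the robot touching nothing.
It also fails if it takes over 70 s, if anything falls off the work surface, if the arm or the gripper's body presses on something with over 40 N, if the wrist force passes 120 N, or if a joint passes its speed limit or range.

## Robot

A 6-joint arm with a two-finger parallel gripper is mounted at the origin on a cart in front of the work surface, level with it; the furniture and walls round the work are solid. World frame = base frame: x ahead of the robot, y to its left, z up, the work surface at z = 0. Lengths are in m, angles in rad, forces in N, time in s.
With the tool pointing down it reaches from about 0.325 to 0.875 m from the base axis. Payload 4.4 kg.
Tool frame: the origin (TCP) lies midway between the tips of the shut fingers; the grasp point (between the pads) lies 19 mm behind it; z points along the fingers, y is the line along which they close (so a half turn about z gives the same grasp; the last joint's range is limited). The gripper opens to 85 mm and grips with 20 to 120 N. Pads are 22 mm wide; open, the fingers measure 114 mm over their backs; the gripper's body (76 mm by 85 mm) begins 54 mm behind the grasp point. The pads swing forward as they close: fully open they stand 13 mm farther back than shut.
Start: joints at [1.067, 0.207, 1.542, -0, 1.393, -0.15], TCP at [0.199, 0.54, 0.231] pointing down, gripper open.
Joint ranges: [-2.73, 2.73], [-0.86, 2.22], [0.23, 2.46], [-1.11, 4.25], [0.08, 2.63], [-2.82, 2.82]. Speed limits (rad/s): [2.79, 2.79, 3.14, 3.14, 3.14, 3.14].

## Interface

Orientations are given as a unit quaternion [w, x, y, z].
In Python, from rig import * gives the robot as it stands. The module is installed in compiled form; this text tells all that it offers.
- The arm moves only by the tool carry_out, never from a script. Its argument "moves" is a list of rows, each an object with "delta_pos": the shift along the world's x, y, z in units of 30 mm (1.0 is 30 mm), a list of three; "roll": the turn about the world's z in units of 8 degrees (1.0 is 8 degrees). In form: [{"delta_pos": [dx, dy, dz], "roll": roll}, ...]. A call has exactly 8 rows; each row is the pose to reach, as a shift and turn from the pose commanded when the call began; what a row does not reach only later rows make up. A row lasts 1/10 s, in which the tool goes at most 50 mm and 8.59 degrees, less where a joint would pass 70% of its speed; a pose out of reach is approached as far as the arm can. A call with a gripper value outside its range is refused whole. "grip" is the finger opening in mm, from 0 to 85.4, set as the call begins (left out, the last holds). The fingers move at their own pace and stop on an object; the grip force is fixed at half the most. Time passes only in rows, so rows that repeat a pose let the fingers close, or fill a call up. It gives the time, the measured TCP pose, the force, the opening and the grip force at its end, in the units of the state.
- sense(): the state, without advancing time (a new reading comes with each control period).
- read_camera(name): name is "scene" or "top"; returns (picture, depth): 384x512x3 uint8, red, green, blue; 384x512 float32, m along the optical axis (not along the pixel's ray), 0 where there is no reading.
- camera_params(name): a dict with "fovy" (degrees; the focal length in pixels is half the picture's height over the tangent of half this angle, whatever the lens; pixels are square), "cx", "cy" (the principal point, pixels), "dist" ([k1, k2, p1, p2, k3] as OpenCV has them; the pictures are not rectified), "R" (3x3) and "t" (3): a world point X has camera coordinates R X + t. Camera axes: x right, y down, z forward; pixel columns grow to the right and rows downward; lengths in m; the calibration is good to about 2 mm. A picture is of the moment at which its call begins. camera_params takes no time and is no camera call.
- job_done(): hands the job in; it is judged then, once.
The state is a dict: "time_s": time; "qpos": joint angles; "qd": joint speeds; "joint_efforts": joint torques, N m; "eef_pos": TCP position; "tool_rot": TCP orientation; "contact_force": force on the tool from outside, world axes, zero at the start; "ft_torque": the same for the moment, N m; "finger_gap": opening from 0.0 (shut) to 1.0 (fully open); "finger_force": force on a finger pad.
Only numpy, scipy, OpenCV 4.12 (cv2) and the standard library are available. Lean on these libraries where they do the work, as an engineer would, in place of code of your own. Each camera call takes 0.05 s, during which the arm holds its last target. There are 200 camera calls.

## Working session

There is one attempt and no reset: what is moved stays moved. The work goes in short steps, Python scripts to look and compute and a tool call to move; the robot and the scene stay as the last step left them, time stands still between calls to the robot, and variables do not carry over. Pictures are saved under pics/ and viewed, at most 10 in all, crops included, and the job is handed in when it is done.

Besides the shell and the picture viewer there is one more tool, called after "Emit:" in YAML: its name, and indented under it one key for each argument. carry_out: Moves the arm, as the interface text tells. Its arguments: {"type":"object","properties":{"moves":{"type":"array","items":{"type":"object","properties":{"delta_pos":{"type":"array","items":{"type":"number"}},"roll":{"type":"number"}}}},"grip":{"type":"number"}},"required":["moves"]}

```bash
mkdir -p pics
cat > h.py <<'E'
from rig import *
import numpy as np, cv2
def cam(n):
    p=camera_params(n); im,d=read_camera(n); return p,im,d
def K(p):
    f=192/np.tan(np.radians(p['fovy'])/2); return np.array([[f,0,p['cx']],[0,f,p['cy']],[0,0,1.]])
def ray(p,uv):
    n=cv2.undistortPoints(np.array(uv,float).reshape(-1,1,2),K(p),np.array(p['dist'],float)).reshape(-1,2)
    R=np.array(p['R']);t=np.array(p['t']); d=np.c_[n,np.ones(len(n))]@R
    return -R.T@t,d
def onz(p,uv,z):
    c,d=ray(p,uv); return c+d*((z-c[2])/d[:,2])[:,None]
def proj(p,X):
    return cv2.projectPoints(np.array(X,float).reshape(-1,1,3),cv2.Rodrigues(np.array(p['R'],float))[0],np.array(p['t'],float),K(p),np.array(p['dist'],float))[0].reshape(-1,2)
def cloud(p,d):
    v,u=np.mgrid[0:384,0:512]; n=cv2.undistortPoints(np.c_[u.ravel(),v.ravel()].astype(float).reshape(-1,1,2),K(p),np.array(p['dist'],float)).reshape(-1,2)
    X=(np.c_[n,np.ones(len(n))]*d.ravel()[:,None]-np.array(p['t']))@np.array(p['R'])
    X[d.ravel()==0]=np.nan
    return X.reshape(384,512,3)
E
python3 - <<'E'
from h import *
for n in('scene','top'):
    p,im,d=cam(n); cv2.imwrite(f'pics/{n}0.png',cv2.resize(im[:,:,::-1],(800,600))); np.savez(f'{n}0.npz',im=im,d=d)
    print(n,p['fovy'],-np.array(p['R']).T@np.array(p['t']))
print(sense())
E
```

```text
scene 55.73510160228865 [-0.46030013  0.72907456  0.72536418]
top 55.901340318972345 [0.39765017 0.03911244 1.15385228]
{'time_s': 0.1, 'qpos': array([ 1.06749353e+00,  2.07342514e-01,  1.54285328e+00, -1.31243762e-05,
        1.39347894e+00, -1.50517656e-01]), 'qd': array([-0.00152726, -0.0009823 , -0.0017341 ,  0.00085487,  0.00065843,
        0.00245788]), 'joint_efforts': array([ 2.55001996e-04, -3.84094584e+01, -2.92548019e+01, -3.07889350e-04,
        4.93316300e-03,  2.90682124e-05]), 'eef_pos': array([0.19835459, 0.53896306, 0.23021747]), 'tool_rot': array([-3.28180886e-04,  1.75478028e-01,  9.84482797e-01, -9.87978802e-04]), 'contact_force': array([-0.19674942,  0.29596303, -0.44651453]), 'ft_torque': array([-0.00306064,  0.01196834, -0.01969627]), 'finger_force': 0.0, 'finger_gap': 1.002617251304722}
```

View pics/scene0.png

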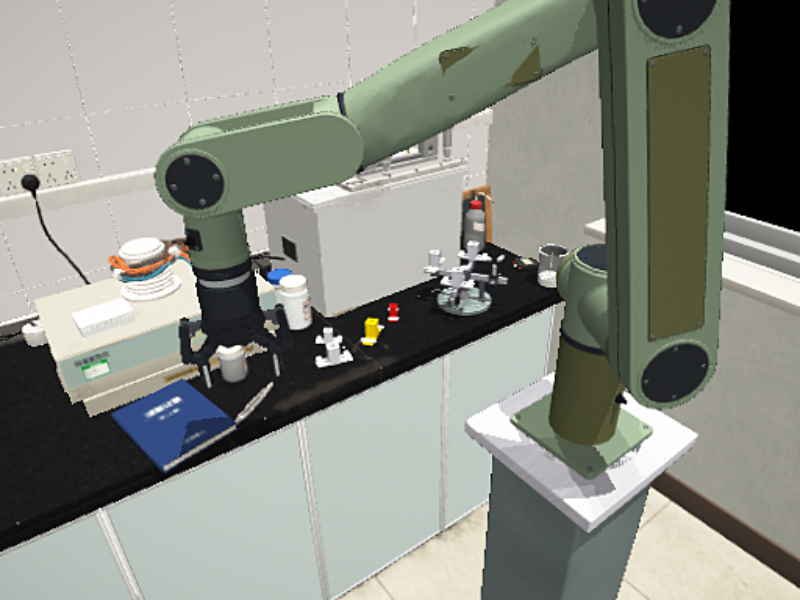

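View pics/top0.png

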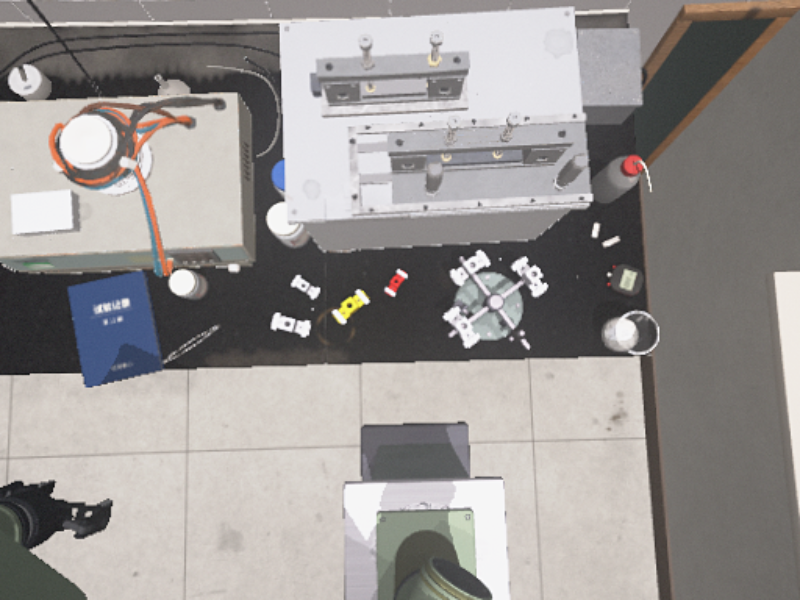

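The scene view shows the arm at upper left and the rack on its disc at about (465,285). In the top view the hub is at (495,302) and the empty branch points to (525,345).

These could be taken for the carrier (top view): large white (290,324), small white (305,287), yellow (350,305), red (397,282) and the three fixed carriers on the rack. I choose the large white one at (290,324).

Run:
```python
from h import *
p=camera_params('top'); z=np.load('top0.npz'); im,d=z['im'],z['d']; X=cloud(p,d)
cv2.imwrite('pics/crop0.png',cv2.resize(im[145:235,160:360,::-1],(800,360),interpolation=cv2.INTER_CUBIC))
hs=im.astype(int); white=(hs.min(2)>120)
roi=np.zeros((384,512),bool); roi[165:225,165:215]=1
n,l,s,c=cv2.connectedComponentsWithStats((white&roi).astype(np.uint8))
for i in range(1,n):
    if s[i][4]<30: continue
    m=l==i; print(i,s[i],c[i],'maxz',np.nanmax(X[m][:,2]))
    top=m&(X[...,2]>.034); foot=m&(X[...,2]<.015)
    print(' area',s[i][4])
    for nm,mm in(('top',top),('foot',foot)):
        if mm.sum()<5: continue
        P=X[mm]; print(nm,mm.sum(),P.mean(0).round(4),P.min(0).round(3),P.max(0).round(3), cv2.minAreaRect((P[:,:2]*1000).astype(np.float32)))
    P=X[m]; print(' all rect',cv2.minAreaRect((P[:,:2]*1000).astype(np.float32)))
# rack
h=onz(p,[[495/1.5625,302/1.5625]],.101)[0]; print('hub guess',h)
R=X[150:235,270:370].reshape(-1,3); q=R[(np.hypot(*(R[:,:2]-h[:2]).T)<.03)&(R[:,2]>.095)]; print('hub',len(q),q.mean(0),q.min(0),q.max(0))
hub=q[:,:2].mean(0)
rr=R[:,:2]-hub; r=np.hypot(*rr.T); a=np.degrees(np.arctan2(rr[:,1],rr[:,0]))
m=(R[:,2]>.06)&(r>.03)&(r<.125)
for lo in range(-180,180,10):
    k=m&(a>=lo)&(a<lo+10)
    if k.sum()>3: print(lo,k.sum(),r[k].max().round(3),R[k,2].max().round(3))
for nm,pt in(('jar',(188,284)),('beaker',(625,333)),('tweez',(190,345)),('book',(160,350))): print(nm,onz(p,[np.array(pt)/1.5625],.0)[0].round(3))
# direction of empty branch
```

```text
1 [186 176  19  16 134] [195.18656716 183.36567164] maxz 0.03295023279083308
 area 134
foot 102 [0.5412 0.2297 0.0033] [ 0.518  0.202 -0.006] [0.567 0.261 0.013] ((542.749267578125, 230.98057556152344), (60.70698547363281, 27.34933090209961), 54.75510787963867)
 all rect ((542.3433837890625, 230.87298583984375), (60.50071334838867, 25.595203399658203), 57.3289680480957)
4 [173 200  26  16 230] [185.52173913 207.53913043] maxz 0.04386048792374914
 area 230
top 53 [0.4668 0.2596 0.0402] [0.453 0.247 0.034] [0.481 0.272 0.044] ((467.09234619140625, 259.8365783691406), (23.848726272583008, 23.752500534057617), 74.28475189208984)
foot 172 [0.4649 0.2607 0.0047] [ 0.442  0.222 -0.006] [0.491 0.304 0.014] ((466.2876281738281, 261.9811706542969), (79.5946044921875, 36.65963363647461), 75.80601501464844)
 all rect ((466.2876281738281, 261.9811706542969), (79.5946044921875, 36.65963363647461), 75.80601501464844)
hub guess [ 0.49074743 -0.14002458  0.101     ]
hub 61 [ 0.49361787 -0.14153962  0.09876733] [ 0.48271984 -0.15601012  0.09512394] [ 0.50707266 -0.12945227  0.1032661 ]
-160 30 0.084 0.091
-150 98 0.106 0.116
-140 12 0.084 0.09
-90 10 0.087 0.102
-80 52 0.101 0.102
-70 47 0.093 0.133
-60 94 0.107 0.134
-50 55 0.095 0.132
-40 50 0.102 0.101
-30 9 0.085 0.098
0 10 0.089 0.1
10 50 0.103 0.101
20 25 0.093 0.134
30 94 0.107 0.134
40 62 0.093 0.132
50 49 0.102 0.101
60 7 0.083 0.102
90 13 0.09 0.1
100 51 0.101 0.101
110 50 0.093 0.134
120 95 0.107 0.135
130 39 0.093 0.133
140 51 0.101 0.102
150 8 0.088 0.098
jar [0.555 0.47  0.   ]
beaker [ 0.429 -0.417  0.   ]
tweez [0.43  0.465 0.   ]
book [0.422 0.525 0.   ]
```

View pics/crop0.png

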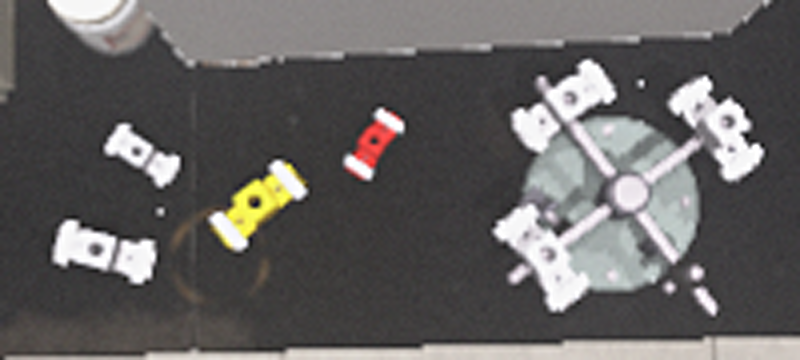

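The crop confirms the larger white carrier at crop (97,249). Its foot measures about 79 x 37 mm and its top about 42 mm. The empty branch with its pin points to crop (697,285), at about -145°. I'll push first, with the fingers shut.

Emit:
carry_out:
  grip: 0
  moves:
    - {"delta_pos":[0.95,-1,0],"roll":-0.5}
    - {"delta_pos":[1.9,-2,0],"roll":-1.1}
    - {"delta_pos":[2.9,-3,0],"roll":-1.6}
    - {"delta_pos":[3.85,-4,0],"roll":-2.2}
    - {"delta_pos":[4.8,-5,0],"roll":-2.7}
    - {"delta_pos":[5.8,-6,0],"roll":-3.3}
    - {"delta_pos":[6.75,-7,0],"roll":-3.8}
    - {"delta_pos":[7.7,-8,0],"roll":-4.3}

```text
time_s: 0.9
eef_pos: [0.4303, 0.2981, 0.2308]
tool_rot: [-0.0, 0.46, 0.888, -0.0]
contact_force: [0.2, 0.8, -0.8]
finger_gap: 0.004
finger_force: 0.0
```

Emit:
carry_out:
  moves:
    - {"delta_pos":[0,-1.5,0],"roll":0}
    - {"delta_pos":[0,-3,0],"roll":0}
    - {"delta_pos":[0,-4.5,0],"roll":0}
    - {"delta_pos":[0,-6,0],"roll":0}
    - {"delta_pos":[0,-7.5,0],"roll":0}
    - {"delta_pos":[0,-9,0],"roll":0}
    - {"delta_pos":[0,-10.5,0],"roll":0}
    - {"delta_pos":[0,-12,0],"roll":0}

```text
time_s: 1.7
eef_pos: [0.429, -0.062, 0.231]
tool_rot: [-0.0, 0.459, 0.889, 0.0]
contact_force: [1.5, 0.3, 1.1]
finger_gap: -0.0
finger_force: 0.0
```

Emit:
carry_out:
  moves:
    - {"delta_pos":[0,-1.4,0],"roll":0}
    - {"delta_pos":[0,-2.8,0],"roll":0}
    - {"delta_pos":[0,-4.2,0],"roll":0}
    - {"delta_pos":[0,-5.8,0],"roll":0}
    - {"delta_pos":[0,-5.8,-1],"roll":0}
    - {"delta_pos":[0,-5.8,-2],"roll":0}
    - {"delta_pos":[0,-5.8,-2],"roll":0}
    - {"delta_pos":[0,-5.8,-2],"roll":0}

```text
time_s: 2.5
eef_pos: [0.4292, -0.234, 0.1709]
tool_rot: [-0.001, 0.459, 0.889, 0.0]
contact_force: [0.4, 1.0, 0.4]
finger_gap: -0.002
finger_force: 0.0
```

Run:
```python
from h import *
a=[]
for n in('scene','top'):
    p,im,d=cam(n); c=proj(p,[.45,-.17,.1])[0].astype(int); print(n,c)
    x0=min(max(c[0]-60,0),392); y0=max(c[1]-60,0); print(x0,y0)
    a.append(cv2.resize(im[y0:y0+120,x0:x0+120,::-1],(400,400),interpolation=cv2.INTER_CUBIC))
cv2.imwrite('pics/c1.png',np.hstack(a))
```

```text
scene [310 172]
250 112
top [327 206]
267 146
```

View pics/c1.png

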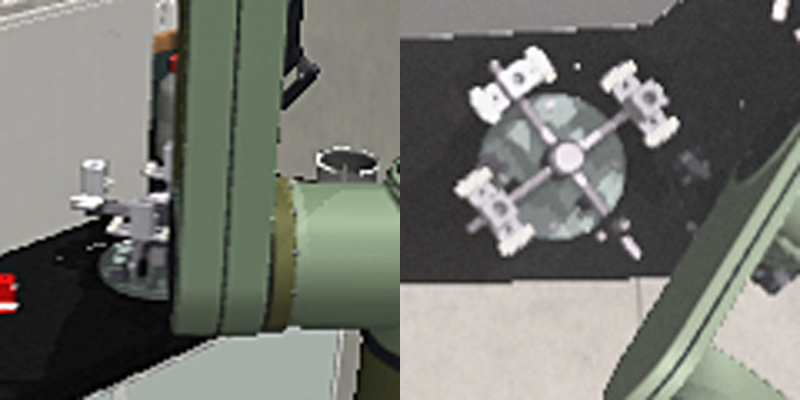

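The crop shows the rack unmoved and the gripper to the right of the branch end (right half, 630,250), clear of the rack. Descending.

Emit:
carry_out:
  moves:
    - {"delta_pos":[0,0,-0.8],"roll":0}
    - {"delta_pos":[0,0,-1.6],"roll":0}
    - {"delta_pos":[0,0,-2.4],"roll":0}
    - {"delta_pos":[0,0,-3.3],"roll":0}
    - {"delta_pos":[0,0,-3.3],"roll":0}
    - {"delta_pos":[-0.2,0.28,-3.3],"roll":0}
    - {"delta_pos":[-0.3,0.42,-3.3],"roll":0}
    - {"delta_pos":[-0.3,0.42,-3.3],"roll":0}

```text
time_s: 3.4
eef_pos: [0.4212, -0.2216, 0.0739]
tool_rot: [0.001, 0.458, 0.889, -0.0]
contact_force: [-0.1, 0.7, 0.4]
finger_gap: 0.001
finger_force: 0.0
```

Run:
```python
import numpy as np
hub=np.array([.492,-.141])
def P(th,d=.015,r=.105):
    a=np.radians(th); return hub+r*np.array([np.cos(a),np.sin(a)])+d*np.array([-np.sin(a),np.cos(a)])
o=P(-145); 
for k in range(0,100,4):
    print(k,P(-145-k).round(4),((P(-145-k)-o)/.03).round(2),round(-k/8,2))
```

```text
0 [ 0.4146 -0.2135] [0. 0.] 0.0
4 [ 0.4097 -0.2079] [-0.16  0.19] -0.5
8 [ 0.4053 -0.202 ] [-0.31  0.38] -1.0
12 [ 0.4012 -0.1958] [-0.45  0.59] -1.5
16 [ 0.3976 -0.1894] [-0.57  0.8 ] -2.0
20 [ 0.3945 -0.1827] [-0.67  1.03] -2.5
24 [ 0.3918 -0.1758] [-0.76  1.26] -3.0
28 [ 0.3896 -0.1687] [-0.83  1.49] -3.5
32 [ 0.3879 -0.1615] [-0.89  1.73] -4.0
36 [ 0.3868 -0.1542] [-0.93  1.98] -4.5
40 [ 0.3861 -0.1468] [-0.95  2.22] -5.0
44 [ 0.3859 -0.1394] [-0.95  2.47] -5.5
48 [ 0.3863 -0.132 ] [-0.94  2.72] -6.0
52 [ 0.3872 -0.1246] [-0.91  2.96] -6.5
56 [ 0.3886 -0.1174] [-0.87  3.2 ] -7.0
60 [ 0.3905 -0.1102] [-0.8   3.44] -7.5
64 [ 0.3929 -0.1032] [-0.72  3.68] -8.0
68 [ 0.3958 -0.0964] [-0.63  3.9 ] -8.5
72 [ 0.3991 -0.0898] [-0.52  4.12] -9.0
76 [ 0.4029 -0.0834] [-0.39  4.34] -9.5
80 [ 0.4071 -0.0774] [-0.25  4.54] -10.0
84 [ 0.4118 -0.0716] [-0.09  4.73] -10.5
88 [ 0.4168 -0.0662] [0.07 4.91] -11.0
92 [ 0.4222 -0.0611] [0.25 5.08] -11.5
96 [ 0.428  -0.0564] [0.45 5.24] -12.0
```

Emit:
carry_out:
  moves:
    - {"delta_pos":[-0.21,0.26,0],"roll":0}
    - {"delta_pos":[-0.37,0.45,0],"roll":-0.5}
    - {"delta_pos":[-0.52,0.64,0],"roll":-1}
    - {"delta_pos":[-0.66,0.85,0],"roll":-1.5}
    - {"delta_pos":[-0.78,1.06,0],"roll":-2}
    - {"delta_pos":[-0.88,1.29,0],"roll":-2.5}
    - {"delta_pos":[-0.97,1.52,0],"roll":-3}
    - {"delta_pos":[-1.04,1.75,0],"roll":-3.5}

```text
time_s: 4.2
eef_pos: [0.3908, -0.1701, 0.0737]
tool_rot: [0.003, 0.661, 0.75, 0.0]
contact_force: [2.4, -2.0, 0.8]
finger_gap: 0.003
finger_force: 1.0
```

Emit:
carry_out:
  moves:
    - {"delta_pos":[-0.06,0.24,0],"roll":-0.5}
    - {"delta_pos":[-0.1,0.49,0],"roll":-1}
    - {"delta_pos":[-0.12,0.73,0],"roll":-1.5}
    - {"delta_pos":[-0.12,0.86,0],"roll":-1.75}
    - {"delta_pos":[-0.12,0.98,0],"roll":-2}
    - {"delta_pos":[-0.12,1.11,0],"roll":-2.25}
    - {"delta_pos":[-0.11,1.23,0],"roll":-2.5}
    - {"delta_pos":[-0.11,1.23,0],"roll":-2.5}

```text
time_s: 5.0
eef_pos: [0.3867, -0.1325, 0.0731]
tool_rot: [0.001, 0.78, 0.625, 0.0]
contact_force: [0.3, 0.3, -0.2]
finger_gap: 0.002
finger_force: 0.2
```

Emit:
carry_out:
  moves:
    - {"delta_pos":[0,0.06,0],"roll":-0.13}
    - {"delta_pos":[0.01,0.12,0],"roll":-0.25}
    - {"delta_pos":[0.02,0.18,0],"roll":-0.38}
    - {"delta_pos":[0.03,0.24,0],"roll":-0.5}
    - {"delta_pos":[0.04,0.3,0],"roll":-0.62}
    - {"delta_pos":[0.05,0.36,0],"roll":-0.75}
    - {"delta_pos":[0.06,0.42,0],"roll":-0.88}
    - {"delta_pos":[0.07,0.48,0],"roll":-1}

```text
time_s: 5.8
eef_pos: [0.3884, -0.1179, 0.0723]
tool_rot: [0.0, 0.823, 0.569, 0.0]
contact_force: [1.1, -2.0, 0.2]
finger_gap: -0.0
finger_force: 1.0
```

```bash
cat > s.py <<'E'
from h import *
f=lambda s:print(round(s['time_s'],2),s['contact_force'].round(2),s['ft_torque'].round(3),s['eef_pos'].round(4),round(float(s['finger_force']),2))
f(sense())
for i in range(6):
    p,im,d=cam('top'); f(sense())
cv2.imwrite('last.png',im[:,:,::-1]); np.savez('last.npz',im=im,d=d)
E
python3 s.py; python3 -c "
from h import *
z=np.load('last.npz');im=z['im'];cv2.imwrite('pics/c2.png',cv2.resize(im[146:246,247:380,::-1],(532,400),interpolation=cv2.INTER_CUBIC))"
```

```text
5.8 [ 1.14 -2.    0.23] [-0.375 -0.144  0.021] [ 0.3884 -0.1179  0.0723] 0.95
5.85 [ 1.37 -1.61  0.66] [-0.319 -0.047  0.051] [ 0.3883 -0.1176  0.0722] 0.76
5.9 [ 0.63 -1.16  1.54] [-0.189  0.018  0.024] [ 0.3881 -0.1175  0.0721] 0.43
5.95 [ 0.96 -0.45  0.25] [-0.141 -0.011 -0.019] [ 0.3879 -0.1174  0.072 ] 0.31
6.0 [-0.56 -0.39 -1.16] [-0.069 -0.007  0.033] [ 0.3878 -0.1174  0.072 ] 0.2
6.05 [0.6  0.09 0.35] [-0.052  0.01   0.006] [ 0.3877 -0.1174  0.0719] 0.1
6.1 [-0.91  0.94 -0.07] [-0.011 -0.027 -0.051] [ 0.3877 -0.1174  0.0719] 0.01
```

View pics/c2.png

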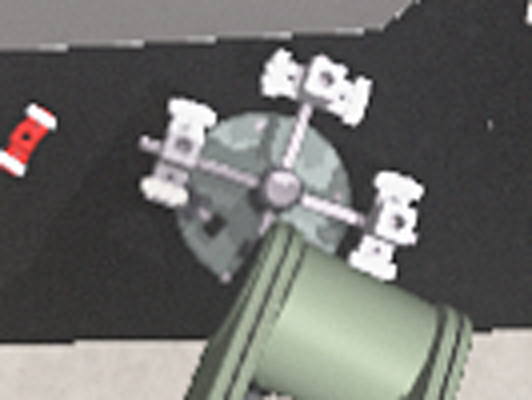

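The crop shows the rack turned about 57°, its empty branch under the arm (crop 270,230). Finger force and torque give a clear friction signal of about 0.95 and 0.37 while moving. I continue in small steps, watching for a rise.

Emit:
carry_out:
  moves:
    - {"delta_pos":[0.01,0.03,0],"roll":-0.06}
    - {"delta_pos":[0.02,0.06,0],"roll":-0.12}
    - {"delta_pos":[0.03,0.09,0],"roll":-0.19}
    - {"delta_pos":[0.03,0.12,0],"roll":-0.25}
    - {"delta_pos":[0.04,0.15,0],"roll":-0.31}
    - {"delta_pos":[0.05,0.18,0],"roll":-0.37}
    - {"delta_pos":[0.06,0.21,0],"roll":-0.44}
    - {"delta_pos":[0.07,0.24,0],"roll":-0.5}

```text
time_s: 6.9
eef_pos: [0.3903, -0.1107, 0.0722]
tool_rot: [-0.0, 0.842, 0.54, -0.0]
contact_force: [-1.6, -0.9, -1.2]
finger_gap: -0.003
finger_force: 1.0
```

Emit:
carry_out:
  moves:
    - {"delta_pos":[0.01,0.03,0],"roll":-0.06}
    - {"delta_pos":[0.02,0.06,0],"roll":-0.12}
    - {"delta_pos":[0.03,0.09,0],"roll":-0.19}
    - {"delta_pos":[0.04,0.12,0],"roll":-0.25}
    - {"delta_pos":[0.05,0.15,0],"roll":-0.31}
    - {"delta_pos":[0.06,0.18,0],"roll":-0.37}
    - {"delta_pos":[0.07,0.21,0],"roll":-0.44}
    - {"delta_pos":[0.08,0.24,0],"roll":-0.5}

```text
time_s: 7.7
eef_pos: [0.3929, -0.1036, 0.0723]
tool_rot: [0.0, 0.86, 0.51, 0.0]
contact_force: [-1.5, -2.0, -0.4]
finger_gap: 0.002
finger_force: 1.0
```

Emit:
carry_out:
  moves:
    - {"delta_pos":[0.01,0.03,0],"roll":-0.06}
    - {"delta_pos":[0.02,0.06,0],"roll":-0.12}
    - {"delta_pos":[0.03,0.08,0],"roll":-0.19}
    - {"delta_pos":[0.04,0.11,0],"roll":-0.25}
    - {"delta_pos":[0.05,0.14,0],"roll":-0.31}
    - {"delta_pos":[0.06,0.17,0],"roll":-0.37}
    - {"delta_pos":[0.08,0.2,0],"roll":-0.44}
    - {"delta_pos":[0.09,0.22,0],"roll":-0.5}

```text
time_s: 8.5
eef_pos: [0.3957, -0.097, 0.0724]
tool_rot: [0.0, 0.877, 0.48, 0.0]
contact_force: [-1.1, -2.0, -0.2]
finger_gap: 0.001
finger_force: 1.0
```

```bash
python3 -c "
from rig import *
s=sense();print(s['ft_torque'],s['finger_force'])"
```

```text
[-0.31852826  0.18908559 -0.01236486] 0.9674334526062012
```

Emit:
carry_out:
  moves:
    - {"delta_pos":[0.01,0.03,0],"roll":-0.06}
    - {"delta_pos":[0.03,0.06,0],"roll":-0.12}
    - {"delta_pos":[0.04,0.08,0],"roll":-0.19}
    - {"delta_pos":[0.05,0.11,0],"roll":-0.25}
    - {"delta_pos":[0.07,0.14,0],"roll":-0.31}
    - {"delta_pos":[0.08,0.17,0],"roll":-0.37}
    - {"delta_pos":[0.1,0.2,0],"roll":-0.44}
    - {"delta_pos":[0.11,0.22,0],"roll":-0.5}

```text
time_s: 9.3
eef_pos: [0.399, -0.0904, 0.0724]
tool_rot: [0.0, 0.894, 0.449, 0.0]
contact_force: [-0.8, -1.0, 0.5]
finger_gap: 0.0
finger_force: 1.0
```

```bash
python3 -c "
from rig import *
s=sense();print(s['ft_torque'],s['finger_force'])"
```

```text
[-0.27044343  0.1240572  -0.01959822] 0.9556873887777328
```

Emit:
carry_out:
  moves:
    - {"delta_pos":[0.02,0.03,0],"roll":-0.06}
    - {"delta_pos":[0.03,0.06,0],"roll":-0.12}
    - {"delta_pos":[0.05,0.08,0],"roll":-0.19}
    - {"delta_pos":[0.06,0.11,0],"roll":-0.25}
    - {"delta_pos":[0.08,0.14,0],"roll":-0.31}
    - {"delta_pos":[0.1,0.17,0],"roll":-0.37}
    - {"delta_pos":[0.11,0.19,0],"roll":-0.44}
    - {"delta_pos":[0.13,0.22,0],"roll":-0.5}

```text
time_s: 10.1
eef_pos: [0.4029, -0.0839, 0.0724]
tool_rot: [0.0, 0.909, 0.417, 0.0]
contact_force: [-0.8, -2.6, 0.8]
finger_gap: -0.003
finger_force: 0.9
```

```bash
python3 -c "
from rig import *
s=sense();print(s['ft_torque'],s['finger_force'])"
```

```text
[-0.30471969  0.09177527 -0.08837927] 0.945795401930809
```

Emit:
carry_out:
  moves:
    - {"delta_pos":[0.02,0.03,0],"roll":-0.06}
    - {"delta_pos":[0.03,0.05,0],"roll":-0.12}
    - {"delta_pos":[0.05,0.08,0],"roll":-0.19}
    - {"delta_pos":[0.07,0.1,0],"roll":-0.25}
    - {"delta_pos":[0.09,0.13,0],"roll":-0.31}
    - {"delta_pos":[0.1,0.15,0],"roll":-0.37}
    - {"delta_pos":[0.12,0.18,0],"roll":-0.44}
    - {"delta_pos":[0.14,0.2,0],"roll":-0.5}

```text
time_s: 10.9
eef_pos: [0.4068, -0.0777, 0.0723]
tool_rot: [-0.0, 0.923, 0.385, -0.0]
contact_force: [-0.2, -2.0, 1.5]
finger_gap: 0.0
finger_force: 0.9
```

```bash
python3 -c "
from rig import *
s=sense();print(s['ft_torque'],s['finger_force'])"
```

```text
[-0.26193973  0.14264664  0.01023189] 0.9454989060759544
```

Nothing yet at 80°. Continuing in the same small steps.

Emit:
carry_out:
  moves:
    - {"delta_pos":[0.02,0.02,0],"roll":-0.06}
    - {"delta_pos":[0.04,0.05,0],"roll":-0.12}
    - {"delta_pos":[0.06,0.07,0],"roll":-0.19}
    - {"delta_pos":[0.08,0.1,0],"roll":-0.25}
    - {"delta_pos":[0.1,0.12,0],"roll":-0.31}
    - {"delta_pos":[0.12,0.14,0],"roll":-0.37}
    - {"delta_pos":[0.14,0.17,0],"roll":-0.44}
    - {"delta_pos":[0.16,0.19,0],"roll":-0.5}

```text
time_s: 11.7
eef_pos: [0.4115, -0.0719, 0.0722]
tool_rot: [-0.0, 0.936, 0.353, -0.0]
contact_force: [-2.0, -1.4, 1.9]
finger_gap: -0.0
finger_force: 1.0
```

```bash
python3 -c "
from rig import *
s=sense();print(s['ft_torque'],s['finger_force'])"
```

```text
[-0.15276546  0.32830095  0.02079642] 0.9676260128617287
```

Emit:
carry_out:
  moves:
    - {"delta_pos":[0.015,0.02,0],"roll":-0.05}
    - {"delta_pos":[0.03,0.035,0],"roll":-0.09}
    - {"delta_pos":[0.045,0.05,0],"roll":-0.14}
    - {"delta_pos":[0.06,0.07,0],"roll":-0.19}
    - {"delta_pos":[0.075,0.085,0],"roll":-0.23}
    - {"delta_pos":[0.09,0.1,0],"roll":-0.28}
    - {"delta_pos":[0.105,0.12,0],"roll":-0.33}
    - {"delta_pos":[0.12,0.135,0],"roll":-0.37}

```text
time_s: 12.5
eef_pos: [0.415, -0.068, 0.0721]
tool_rot: [-0.0, 0.944, 0.329, -0.0]
contact_force: [-3.8, -1.6, 1.0]
finger_gap: 0.0
finger_force: 2.0
```

```bash
python3 -c "
from rig import *
s=sense();print(s['ft_torque'],s['finger_force'])"
```

```text
[-0.28502767  0.60054947  0.05227961] 2.000600648134423
```

Force has doubled (2.0 vs 0.95), so the buffer is pressed about 2.4 mm. I'll check how it holds, then back off.

```bash
python3 s.py
```

```text
12.5 [-3.81 -1.65  0.97] [-0.285  0.601  0.052] [ 0.415  -0.068   0.0721] 2.0
12.55 [-3.32 -1.22  1.27] [-0.234  0.609  0.03 ] [ 0.415  -0.0679  0.0722] 1.91
12.6 [-3.83 -1.18  2.08] [-0.252  0.603  0.009] [ 0.415  -0.068   0.0721] 1.89
12.65 [-3.8  -1.76  2.24] [-0.23   0.607  0.041] [ 0.415  -0.068   0.0721] 1.89
12.7 [-3.44 -0.73  1.67] [-0.268  0.662  0.029] [ 0.415  -0.068   0.0722] 1.89
12.75 [-4.25 -1.03  1.56] [-0.239  0.643  0.011] [ 0.415  -0.068   0.0721] 1.9
12.8 [-3.76 -1.29  1.22] [-0.238  0.616  0.012] [ 0.415  -0.068   0.0722] 1.91
```

Emit:
carry_out:
  moves:
    - {"delta_pos":[-0.05,-0.04,0],"roll":0}
    - {"delta_pos":[-0.15,-0.12,0],"roll":0}
    - {"delta_pos":[-0.4,-0.3,0],"roll":0}
    - {"delta_pos":[-0.8,-0.6,0],"roll":0}
    - {"delta_pos":[-1.2,-0.9,0.2],"roll":0}
    - {"delta_pos":[-1.2,-0.9,1.5],"roll":0}
    - {"delta_pos":[-1.2,-0.9,3],"roll":0}
    - {"delta_pos":[-1.2,-0.9,4.5],"roll":0}

```text
time_s: 13.6
eef_pos: [0.3784, -0.0951, 0.2085]
tool_rot: [-0.0, 0.944, 0.329, 0.0]
contact_force: [0.1, -0.1, 0.3]
finger_gap: 0.001
finger_force: 0.0
```

Emit:
carry_out:
  grip: 60
  moves:
    - {"delta_pos":[0.37,1.48,0],"roll":0.6}
    - {"delta_pos":[0.73,2.96,0],"roll":1.2}
    - {"delta_pos":[1.1,4.44,0],"roll":1.8}
    - {"delta_pos":[1.47,5.9,0],"roll":2.4}
    - {"delta_pos":[1.83,7.4,0],"roll":3}
    - {"delta_pos":[2.2,8.9,0],"roll":3.6}
    - {"delta_pos":[2.56,10.4,0],"roll":4.2}
    - {"delta_pos":[2.93,11.83,0],"roll":4.7}

```text
time_s: 14.4
eef_pos: [0.4674, 0.2616, 0.2074]
tool_rot: [0.0, 0.787, 0.617, 0.0]
contact_force: [0.2, -0.1, -0.4]
finger_gap: 0.702
finger_force: 0.0
```

Run:
```python
from h import *
print(sense()['eef_pos'])
p,im,d=cam('top'); np.savez('t3.npz',im=im,d=d); X=cloud(p,d)
ps,ims,ds=cam('scene')
a=cv2.resize(im[146:236,260:380,::-1],(400,300),interpolation=cv2.INTER_CUBIC)
c=proj(ps,[.45,-.11,.1])[0].astype(int); print('scene crop',c-[60,45])
b=cv2.resize(ims[c[1]-45:c[1]+45,c[0]-60:c[0]+60,::-1],(400,300),interpolation=cv2.INTER_CUBIC)
c=proj(p,[.467,.26,.05])[0].astype(int); print(c-[60,45])
e=cv2.resize(im[c[1]-45:c[1]+45,c[0]-60:c[0]+60,::-1],(400,300),interpolation=cv2.INTER_CUBIC)
np.savez('s3.npz',im=ims,d=ds)
cv2.imwrite('pics/c3.png',np.vstack([np.hstack([a,b]),np.hstack([e,np.zeros_like(e)])]))
R=X[140:240,250:385].reshape(-1,3); h=np.array([.492,-.141])
# hub from several heights: circle of z>.095 within 30mm
for it in range(3):
    q=R[(np.hypot(*(R[:,:2]-h).T)<.022)&(R[:,2]>.093)&(R[:,2]<.11)]; h=q[:,:2].mean(0)
print('hub',h,len(q))
c3=[]
rr=R[:,:2]-h; r=np.hypot(*rr.T); a=np.degrees(np.arctan2(rr[:,1],rr[:,0]))
for base in(38,-52,-142,128):
    k=(r>.06)&(r<.1)&(abs((a-base+180)%360-180)<12)&(R[:,2]>(.122 if base!=128 else .104))
    if k.sum(): print(base,k.sum(),R[k].mean(0).round(4),r[k].mean().round(4),a[k].mean().round(2))
k=(r>.025)&(r<.13)&(abs(a-128)<30)&(R[:,2]>.06)
print(np.c_[r[k],a[k],R[k,2]].round(3)[np.argsort(r[k])].tolist())
```

```text
[0.46738505 0.26157826 0.2073585 ]
scene crop [238 131]
[123 161]
hub [ 0.49268451 -0.14134189] 84
38 63 [ 0.5558 -0.0914  0.1295] 0.0809 38.42
-52 64 [ 0.5442 -0.2031  0.1293] 0.0808 -50.11
-142 68 [ 0.4318 -0.191   0.1294] 0.079 -140.79
128 11 [ 0.4474 -0.084   0.1123] 0.0731 128.25
[[0.026, 122.042, 0.082], [0.026, 118.776, 0.07], [0.026, 130.767, 0.088], [0.028, 135.707, 0.083], [0.028, 126.89, 0.086], [0.03, 131.522, 0.083], [0.03, 123.525, 0.083], [0.032, 127.986, 0.081], [0.033, 120.539, 0.083], [0.034, 131.733, 0.082], [0.035, 124.623, 0.085], [0.036, 128.647, 0.08], [0.037, 121.974, 0.083], [0.038, 136.357, 0.065], [0.039, 125.603, 0.084], [0.039, 131.586, 0.087], [0.04, 129.019, 0.082], [0.041, 121.113, 0.067], [0.041, 123.059, 0.085], [0.042, 126.571, 0.078], [0.042, 135.973, 0.066], [0.042, 132.003, 0.082], [0.044, 129.406, 0.082], [0.045, 124.062, 0.082], [0.045, 122.225, 0.068], [0.046, 132.119, 0.082], [0.046, 127.059, 0.08], [0.049, 129.578, 0.085], [0.049, 124.822, 0.083], [0.05, 123.104, 0.07], [0.051, 127.444, 0.084], [0.051, 131.941, 0.087], [0.053, 129.92, 0.083]
[... 1697 characters left out ...]
, 0.093], [0.083, 130.826, 0.09], [0.083, 128.015, 0.089], [0.084, 125.225, 0.088], [0.084, 124.265, 0.073], [0.084, 132.489, 0.083], [0.085, 129.532, 0.089], [0.085, 126.83, 0.086], [0.086, 125.835, 0.074], [0.087, 128.467, 0.08], [0.087, 131.008, 0.087], [0.089, 129.903, 0.081], [0.089, 127.182, 0.083], [0.091, 128.657, 0.081], [0.091, 126.06, 0.081], [0.093, 129.983, 0.083], [0.093, 127.462, 0.082], [0.095, 128.8, 0.083], [0.095, 126.352, 0.082], [0.097, 130.144, 0.082], [0.097, 127.707, 0.082], [0.099, 129.02, 0.081], [0.1, 126.588, 0.084], [0.101, 130.259, 0.082], [0.102, 127.895, 0.083], [0.104, 129.088, 0.086], [0.104, 126.831, 0.085], [0.106, 128.146, 0.081], [0.106, 130.322, 0.084]]
```

View pics/c3.png

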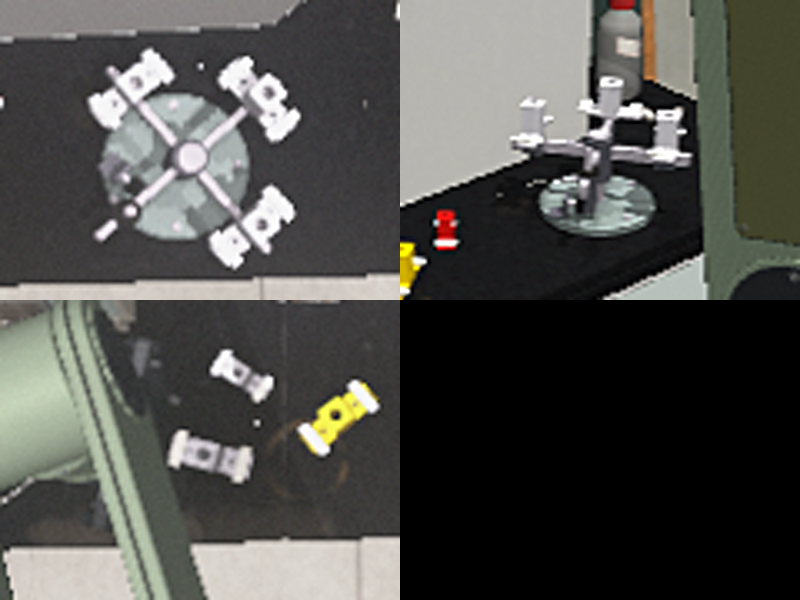

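The crops show the branch now pointing lower left with the pin tip at crop (131,211) (top camera about 299.3,209.3). The carrier's bore is at crop (207,455) (top camera about 185.1,207.5), and nothing else has shifted.

Run:
```python
from h import *
p=camera_params('top'); 
z=np.load('t3.npz'); im,X=z['im'].astype(int),cloud(p,z['d'])
z0=np.load('top0.npz'); im0,X0=z0['im'].astype(int),cloud(p,z0['d'])
def cen(im,X,c,zl,zh,thr=None,rad=9):
    v,u=np.mgrid[0:384,0:512]; m=(abs(u-c[0])<rad)&(abs(v-c[1])<rad)&(X[...,2]>zl)&(X[...,2]<zh)
    return np.array([u[m].mean(),v[m].mean()]),m.sum()
c,n=cen(im,X,(299.3,209.3),.107,.125); print('pin',c,n,onz(p,[c],.115)[0])
c,n=cen(im,X,(299.3-0,209.3),.107,.125)
c,n=cen(im0,X0,(185.1,207.5),.034,.05); print('blocktop',c,n,onz(p,[c],.042)[0])
g=im0.mean(2)[203:212,181:190]; print(g.astype(int))
w=np.clip(110-g,0,None); v,u=np.mgrid[203:212,181:190]; bc=[(w*u).sum()/w.sum(),(w*v).sum()/w.sum()]; print('bore',bc,onz(p,[bc],.040)[0])
for b in((38,.0630,.0492),(-142,-.0630,-.0492)):
    x=np.array([.493+b[1],-.141+b[2]]); c=proj(p,[*x,.13])[0]; c,n=cen(im,X,c,.122,.14); print('fix',n,onz(p,[c],.132)[0])
print(im.mean(2)[204:216,293:306].astype(int))
```

```text
pin [298.8 208.5] 10 [ 0.44716747 -0.08409787  0.115     ]
blocktop [184.14814815 206.53703704] 54 [0.46684605 0.25900177 0.042     ]
[[250 249 241 231 195 162  60  43  47]
 [249 250 251 251 252 250 245 217  69]
 [248 243 217 221 248 252 253 237  99]
 [245 177 112 112 183 245 249 203 113]
 [242 153 101  76 137 241 247 163 121]
 [247 205 118 106 209 252 245 122 160]
 [251 248 242 239 248 251 232 106 199]
 [234 245 253 254 252 249 180 123 217]
 [ 95 149 199 227 241 235 135 164 241]]
bore [np.float64(187.21331828442436), np.float64(204.33521444695262)] [0.47347737 0.24993231 0.04      ]
fix 63 [ 0.55538855 -0.09104238  0.132     ]
fix 68 [ 0.43166206 -0.19045261  0.132     ]
[[140 150 116 115 129 142 101  58 125 229 245 241 228]
 [155 177 131  99 101 124  96 145 234 246 240 203 171]
 [128 153 105  68  53  57  65 126 223 245 203 130 151]
 [ 76  85  63  56  68 114 137  81 121 194 154 141 169]
 [ 63  68  65  67 139 228 233 194  61 114 156 171 183]
 [ 63  71  64  72 163 248 250 234  61 119 182 183 188]
 [ 66  65  70  74 123 189 201 163  66 129 196 189 189]
 [ 75  82  62  68  77  86  85  63  85 149 195 192 189]
 [223 176  76  64  66  64  67  78 124 176 192 190 189]
 [250 237  92  64  68  66  66 111 172 177 188 190 189]
 [243 181  81  65  59  64  64  92 138 148 183 184 189]
 [170  55  51  59  60  60  61  57  61  94 135 156 189]]
```

Emit:
carry_out:
  moves:
    - {"delta_pos":[-0.03,-0.06,-1.3],"roll":0}
    - {"delta_pos":[-0.03,-0.06,-2.6],"roll":0}
    - {"delta_pos":[-0.03,-0.06,-3.9],"roll":0}
    - {"delta_pos":[-0.03,-0.06,-5],"roll":0}
    - {"delta_pos":[-0.03,-0.06,-5.8],"roll":0}
    - {"delta_pos":[-0.03,-0.06,-6.3],"roll":0}
    - {"delta_pos":[-0.03,-0.06,-6.62],"roll":0}
    - {"delta_pos":[-0.03,-0.06,-6.62],"roll":0}

```text
time_s: 15.3
eef_pos: [0.4658, 0.2574, 0.008]
tool_rot: [-0.0, 0.788, 0.616, -0.001]
contact_force: [0.0, 0.2, -0.2]
finger_gap: 0.704
finger_force: 0.0
```

Emit:
carry_out:
  grip: 15
  moves:
    - {"delta_pos":[0,0,0],"roll":0}
    - {"delta_pos":[0,0,0],"roll":0}
    - {"delta_pos":[0,0,0],"roll":0}
    - {"delta_pos":[0,0,0],"roll":0}
    - {"delta_pos":[0,0,0],"roll":0}
    - {"delta_pos":[0,0,0],"roll":0}
    - {"delta_pos":[0,0,0],"roll":0}
    - {"delta_pos":[0,0,0],"roll":0}

```text
time_s: 16.1
eef_pos: [0.4679, 0.2586, 0.0104]
tool_rot: [0.001, 0.788, 0.616, 0.002]
contact_force: [-0.6, -0.3, 6.9]
finger_gap: 0.268
finger_force: 59.5
```

Emit:
carry_out:
  moves:
    - {"delta_pos":[0,0,0.2],"roll":0}
    - {"delta_pos":[0,0,0.8],"roll":0}
    - {"delta_pos":[0,0,1.7],"roll":0}
    - {"delta_pos":[0,0,2.7],"roll":0}
    - {"delta_pos":[0,0,3.7],"roll":0}
    - {"delta_pos":[0,0,4.7],"roll":0}
    - {"delta_pos":[0,0,5.5],"roll":0}
    - {"delta_pos":[0,0,5.9],"roll":0}

```text
time_s: 16.9
eef_pos: [0.4671, 0.2584, 0.1882]
tool_rot: [0.001, 0.788, 0.616, 0.002]
contact_force: [0.4, 0.1, -0.8]
finger_gap: 0.272
finger_force: 58.7
```

Emit:
carry_out:
  moves:
    - {"delta_pos":[-0.1,-0.8,0],"roll":-0.4}
    - {"delta_pos":[-0.25,-2.2,0],"roll":-1}
    - {"delta_pos":[-0.4,-3.6,0],"roll":-1.6}
    - {"delta_pos":[-0.6,-5.1,0],"roll":-2.3}
    - {"delta_pos":[-0.75,-6.6,0],"roll":-3}
    - {"delta_pos":[-0.9,-8.1,0],"roll":-3.7}
    - {"delta_pos":[-1.05,-9.5,0],"roll":-4.3}
    - {"delta_pos":[-1.19,-10.75,0],"roll":-4.72}

```text
time_s: 17.7
eef_pos: [0.4292, -0.066, 0.1848]
tool_rot: [-0.001, 0.945, 0.326, -0.001]
contact_force: [0.5, 0.0, -1.2]
finger_gap: 0.274
finger_force: 58.6
```

Run:
```python
from h import *
s=sense(); print(s['eef_pos'],s['contact_force'],s['ft_torque'])
a=[]
for n in('scene','top'):
    p,im,d=cam(n); np.savez(n+'4.npz',im=im,d=d); c=proj(p,[.44,-.08,.13])[0].astype(int); o=c-[50,50]; print(n,o)
    a.append(cv2.resize(im[o[1]:o[1]+100,o[0]:o[0]+100,::-1],(400,400),interpolation=cv2.INTER_CUBIC))
cv2.imwrite('pics/c4.png',np.hstack(a))
s=sense(); print(s['eef_pos'],s['contact_force'],s['ft_torque'],s['finger_gap'])
```

```text
[ 0.42916347 -0.06602178  0.18476123] [ 0.48083022  0.03686715 -1.21455554] [ 0.01181221 -0.00705234 -0.00607425]
scene [244 122]
top [248 160]
[ 0.42945621 -0.06811349  0.18493409] [ 0.24357453 -0.10178418 -0.36232107] [ 0.04424461 -0.03737889  0.04169362] 0.27478378642182577
```

View pics/c4.png

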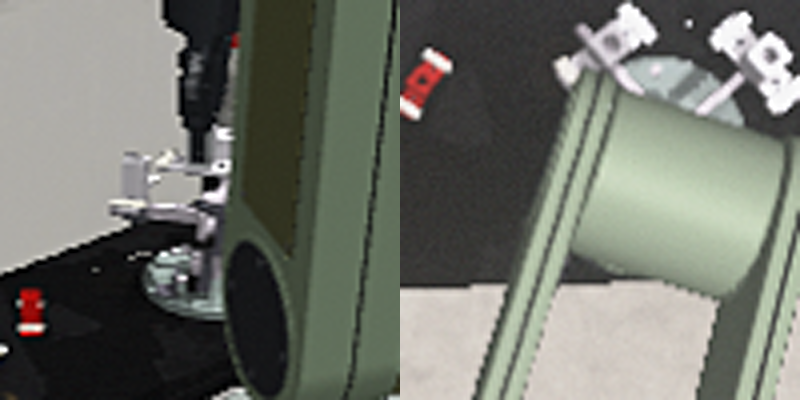

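The scene crop shows the carrier held upright above and outside the branch (crop 185,165), with the arm hiding the rest. Lowering beside the pin.

Emit:
carry_out:
  moves:
    - {"delta_pos":[0,0,0],"roll":0}
    - {"delta_pos":[0,0,-0.5],"roll":0}
    - {"delta_pos":[0,0,-1.0],"roll":0}
    - {"delta_pos":[0,0,-1.5],"roll":0}
    - {"delta_pos":[0,0,-2.0],"roll":0}
    - {"delta_pos":[0,0,-2.5],"roll":0}
    - {"delta_pos":[0,0,-2.5],"roll":0}
    - {"delta_pos":[0,0,-2.5],"roll":0}

```text
time_s: 18.6
eef_pos: [0.4303, -0.0632, 0.1104]
tool_rot: [-0.001, 0.944, 0.329, -0.001]
contact_force: [0.4, -0.4, -0.6]
finger_gap: 0.271
finger_force: 58.9
```

Emit:
carry_out:
  moves:
    - {"delta_pos":[0.02,-0.03,0],"roll":0}
    - {"delta_pos":[0.04,-0.05,0],"roll":0}
    - {"delta_pos":[0.06,-0.08,0],"roll":0}
    - {"delta_pos":[0.08,-0.1,0],"roll":0}
    - {"delta_pos":[0.1,-0.13,0],"roll":0}
    - {"delta_pos":[0.12,-0.155,0],"roll":0}
    - {"delta_pos":[0.14,-0.18,0],"roll":0}
    - {"delta_pos":[0.14,-0.18,0],"roll":0}

```text
time_s: 19.4
eef_pos: [0.4333, -0.0682, 0.1106]
tool_rot: [-0.002, 0.945, 0.328, -0.001]
contact_force: [-4.6, 6.5, 5.7]
finger_gap: 0.273
finger_force: 67.4
```

Emit:
carry_out:
  moves:
    - {"delta_pos":[0.005,-0.005,0],"roll":0}
    - {"delta_pos":[0.01,-0.01,0],"roll":0}
    - {"delta_pos":[0.015,-0.02,0],"roll":0}
    - {"delta_pos":[0.02,-0.025,0],"roll":0}
    - {"delta_pos":[0.025,-0.03,0],"roll":0}
    - {"delta_pos":[0.03,-0.04,0],"roll":0}
    - {"delta_pos":[0.035,-0.045,0],"roll":0}
    - {"delta_pos":[0.04,-0.05,0],"roll":0}

```text
time_s: 20.2
eef_pos: [0.4334, -0.0685, 0.1104]
tool_rot: [-0.004, 0.945, 0.328, -0.002]
contact_force: [-7.3, 9.0, 10.3]
finger_gap: 0.268
finger_force: 72.3
```

The upward force shows the inner finger, not the carrier flank, touched the pin. I back off, raise 10 mm so only the foot overlaps the pin, and feel again.

Emit:
carry_out:
  moves:
    - {"delta_pos":[-0.06,0.08,0],"roll":0}
    - {"delta_pos":[-0.12,0.15,0],"roll":0}
    - {"delta_pos":[-0.12,0.15,0.18],"roll":0}
    - {"delta_pos":[-0.12,0.15,0.35],"roll":0}
    - {"delta_pos":[-0.12,0.15,0.35],"roll":0}
    - {"delta_pos":[-0.08,0.1,0.35],"roll":0}
    - {"delta_pos":[-0.05,0.06,0.35],"roll":0}
    - {"delta_pos":[-0.05,0.06,0.35],"roll":0}

```text
time_s: 21.0
eef_pos: [0.4346, -0.0699, 0.1211]
tool_rot: [0.0, 0.945, 0.328, -0.0]
contact_force: [-0.2, 0.5, -1.4]
finger_gap: 0.272
finger_force: 59.0
```

Emit:
carry_out:
  moves:
    - {"delta_pos":[0.005,-0.005,0],"roll":0}
    - {"delta_pos":[0.01,-0.01,0],"roll":0}
    - {"delta_pos":[0.015,-0.02,0],"roll":0}
    - {"delta_pos":[0.02,-0.025,0],"roll":0}
    - {"delta_pos":[0.025,-0.03,0],"roll":0}
    - {"delta_pos":[0.03,-0.04,0],"roll":0}
    - {"delta_pos":[0.035,-0.045,0],"roll":0}
    - {"delta_pos":[0.04,-0.05,0],"roll":0}

```text
time_s: 21.8
eef_pos: [0.4357, -0.0711, 0.1212]
tool_rot: [0.0, 0.945, 0.328, 0.0]
contact_force: [0.5, -0.6, -0.9]
finger_gap: 0.271
finger_force: 59.0
```

Emit:
carry_out:
  moves:
    - {"delta_pos":[0.005,-0.005,0],"roll":0}
    - {"delta_pos":[0.01,-0.01,0],"roll":0}
    - {"delta_pos":[0.015,-0.02,0],"roll":0}
    - {"delta_pos":[0.02,-0.025,0],"roll":0}
    - {"delta_pos":[0.025,-0.03,0],"roll":0}
    - {"delta_pos":[0.03,-0.04,0],"roll":0}
    - {"delta_pos":[0.035,-0.045,0],"roll":0}
    - {"delta_pos":[0.04,-0.05,0],"roll":0}

```text
time_s: 22.6
eef_pos: [0.4369, -0.0726, 0.1212]
tool_rot: [-0.0, 0.945, 0.328, -0.0]
contact_force: [-1.1, 0.4, -1.1]
finger_gap: 0.274
finger_force: 59.0
```

Emit:
carry_out:
  moves:
    - {"delta_pos":[0.005,-0.005,0],"roll":0}
    - {"delta_pos":[0.01,-0.01,0],"roll":0}
    - {"delta_pos":[0.015,-0.02,0],"roll":0}
    - {"delta_pos":[0.02,-0.025,0],"roll":0}
    - {"delta_pos":[0.025,-0.03,0],"roll":0}
    - {"delta_pos":[0.03,-0.04,0],"roll":0}
    - {"delta_pos":[0.035,-0.045,0],"roll":0}
    - {"delta_pos":[0.04,-0.05,0],"roll":0}

```text
time_s: 23.4
eef_pos: [0.4374, -0.0733, 0.121]
tool_rot: [-0.001, 0.945, 0.328, -0.0]
contact_force: [-3.0, 5.1, 2.6]
finger_gap: 0.273
finger_force: 59.4
```

```bash
python3 -c "
from rig import *
s=sense();print(s['ft_torque'],s['finger_force'],s['contact_force'],s['eef_pos'])"
```

```text
[ 0.82481428  0.57957645 -0.03180749] 59.42797064781189 [-3.01069248  5.13410418  2.62938301] [ 0.4374241  -0.07330531  0.12103389]
```

Emit:
carry_out:
  moves:
    - {"delta_pos":[-0.08,0.1,0],"roll":0}
    - {"delta_pos":[-0.08,0.1,0.3],"roll":0}
    - {"delta_pos":[-0.08,0.1,0.6],"roll":0}
    - {"delta_pos":[0.05,-0.05,0.6],"roll":0}
    - {"delta_pos":[0.2,-0.22,0.6],"roll":0}
    - {"delta_pos":[0.34,-0.39,0.6],"roll":0}
    - {"delta_pos":[0.34,-0.39,0.6],"roll":0}
    - {"delta_pos":[0.34,-0.39,0.6],"roll":0}

```text
time_s: 24.2
eef_pos: [0.4481, -0.0859, 0.1388]
tool_rot: [-0.0, 0.945, 0.328, -0.0]
contact_force: [-0.4, 0.3, -1.1]
finger_gap: 0.274
finger_force: 59.0
```

Emit:
carry_out:
  moves:
    - {"delta_pos":[0,0,-0.1],"roll":0}
    - {"delta_pos":[0,0,-0.2],"roll":0}
    - {"delta_pos":[0,0,-0.3],"roll":0}
    - {"delta_pos":[0,0,-0.36],"roll":0}
    - {"delta_pos":[0,0,-0.4],"roll":0}
    - {"delta_pos":[0,0,-0.44],"roll":0}
    - {"delta_pos":[0,0,-0.48],"roll":0}
    - {"delta_pos":[0,0,-0.48],"roll":0}

```text
time_s: 25.0
eef_pos: [0.4482, -0.0857, 0.1247]
tool_rot: [-0.0, 0.945, 0.328, -0.0]
contact_force: [0.5, -0.1, -1.7]
finger_gap: 0.271
finger_force: 59.0
```

```bash
python3 -c "
from rig import *
s=sense();print(s['ft_torque'],s['finger_force'],s['contact_force'],s['eef_pos'])"
```

```text
[ 0.03083473  0.01827051 -0.0118527 ] 59.037548303604126 [ 0.4740754  -0.052779   -1.74229985] [ 0.44820292 -0.08570359  0.12465336]
```

Emit:
carry_out:
  moves:
    - {"delta_pos":[0,0,-0.02],"roll":0}
    - {"delta_pos":[0,0,-0.04],"roll":0}
    - {"delta_pos":[0,0,-0.06],"roll":0}
    - {"delta_pos":[0,0,-0.08],"roll":0}
    - {"delta_pos":[0,0,-0.1],"roll":0}
    - {"delta_pos":[0,0,-0.12],"roll":0}
    - {"delta_pos":[0,0,-0.14],"roll":0}
    - {"delta_pos":[0,0,-0.16],"roll":0}

```text
time_s: 25.8
eef_pos: [0.4483, -0.0858, 0.1199]
tool_rot: [-0.0, 0.945, 0.328, -0.0]
contact_force: [0.3, -0.6, -1.6]
finger_gap: 0.268
finger_force: 59.0
```

```bash
python3 -c "
from rig import *
s=sense();print(s['ft_torque'],s['finger_force'],s['contact_force'],s['eef_pos'])"
```

```text
[ 0.05364068  0.0654006  -0.02529537] 59.036303758621216 [ 0.28927261 -0.61296951 -1.64419301] [ 0.44827292 -0.08577031  0.11993129]
```

The pin has entered the bore without force. Going on down.

Emit:
carry_out:
  moves:
    - {"delta_pos":[0,0,-0.05],"roll":0}
    - {"delta_pos":[0,0,-0.1],"roll":0}
    - {"delta_pos":[0,0,-0.15],"roll":0}
    - {"delta_pos":[0,0,-0.2],"roll":0}
    - {"delta_pos":[0,0,-0.25],"roll":0}
    - {"delta_pos":[0,0,-0.3],"roll":0}
    - {"delta_pos":[0,0,-0.35],"roll":0}
    - {"delta_pos":[0,0,-0.4],"roll":0}

```text
time_s: 26.6
eef_pos: [0.4483, -0.0858, 0.1079]
tool_rot: [0.0, 0.945, 0.328, -0.0]
contact_force: [-0.3, 0.6, -1.1]
finger_gap: 0.274
finger_force: 59.0
```

```bash
python3 -c "
from rig import *
s=sense();print(s['ft_torque'],s['finger_force'],s['contact_force'],s['eef_pos'])"
```

```text
[-0.01756717 -0.01343587  0.03603605] 59.037460684776306 [-0.27987309  0.61915277 -1.10088119] [ 0.4482929  -0.08577007  0.10785219]
```

Emit:
carry_out:
  moves:
    - {"delta_pos":[0,0,-0.04],"roll":0}
    - {"delta_pos":[0,0,-0.08],"roll":0}
    - {"delta_pos":[0,0,-0.12],"roll":0}
    - {"delta_pos":[0,0,-0.15],"roll":0}
    - {"delta_pos":[0,0,-0.18],"roll":0}
    - {"delta_pos":[0,0,-0.2],"roll":0}
    - {"delta_pos":[0,0,-0.22],"roll":0}
    - {"delta_pos":[0,0,-0.24],"roll":0}

```text
time_s: 27.4
eef_pos: [0.4483, -0.0858, 0.1008]
tool_rot: [0.0, 0.945, 0.328, 0.0]
contact_force: [-0.2, -0.1, -1.4]
finger_gap: 0.275
finger_force: 59.0
```

Emit:
carry_out:
  moves:
    - {"delta_pos":[0,0,-0.01],"roll":0}
    - {"delta_pos":[0,0,-0.02],"roll":0}
    - {"delta_pos":[0,0,-0.03],"roll":0}
    - {"delta_pos":[0,0,-0.04],"roll":0}
    - {"delta_pos":[0,0,-0.05],"roll":0}
    - {"delta_pos":[0,0,-0.06],"roll":0}
    - {"delta_pos":[0,0,-0.07],"roll":0}
    - {"delta_pos":[0,0,-0.07],"roll":0}

```text
time_s: 28.2
eef_pos: [0.4483, -0.0858, 0.1002]
tool_rot: [-0.0, 0.945, 0.328, -0.0]
contact_force: [-4.2, 2.4, 11.9]
finger_gap: 0.272
finger_force: 60.6
```

The carrier is seated on the shoulder (TCP 0.1002, underside about 0.090, 12 N). I ease the load, release and withdraw upward.

Emit:
carry_out:
  moves:
    - {"delta_pos":[0,0,0.02],"roll":0}
    - {"delta_pos":[0,0,0.04],"roll":0}
    - {"delta_pos":[0,0,0.04],"roll":0}
    - {"delta_pos":[0,0,0.04],"roll":0}
    - {"delta_pos":[0,0,0.04],"roll":0}
    - {"delta_pos":[0,0,0.04],"roll":0}
    - {"delta_pos":[0,0,0.04],"roll":0}
    - {"delta_pos":[0,0,0.04],"roll":0}

```text
time_s: 29.0
eef_pos: [0.4483, -0.0858, 0.1002]
tool_rot: [-0.0, 0.945, 0.328, -0.0]
contact_force: [-2.5, 0.7, 6.2]
finger_gap: 0.269
finger_force: 59.7
```

Emit:
carry_out:
  grip: 42
  moves:
    - {"delta_pos":[0,0,0],"roll":0}
    - {"delta_pos":[0,0,0],"roll":0}
    - {"delta_pos":[0,0,0],"roll":0}
    - {"delta_pos":[0,0,0],"roll":0}
    - {"delta_pos":[0,0,0],"roll":0}
    - {"delta_pos":[0,0,0],"roll":0}
    - {"delta_pos":[0,0,0],"roll":0}
    - {"delta_pos":[0,0,0],"roll":0}

```text
time_s: 29.8
eef_pos: [0.4483, -0.0858, 0.0999]
tool_rot: [0.0, 0.945, 0.328, 0.0]
contact_force: [0.7, 0.1, -0.1]
finger_gap: 0.492
finger_force: 0.0
```

Emit:
carry_out:
  moves:
    - {"delta_pos":[0,0,0.15],"roll":0}
    - {"delta_pos":[0,0,0.4],"roll":0}
    - {"delta_pos":[0,0,0.8],"roll":0}
    - {"delta_pos":[0,0,1.3],"roll":0}
    - {"delta_pos":[0,0,2],"roll":0}
    - {"delta_pos":[0,0,2.8],"roll":0}
    - {"delta_pos":[0,0,3.6],"roll":0}
    - {"delta_pos":[0,0,4.4],"roll":0}

```text
time_s: 30.6
eef_pos: [0.4485, -0.0858, 0.2342]
tool_rot: [0.001, 0.945, 0.328, 0.001]
contact_force: [1.0, -0.2, 0.7]
finger_gap: 0.493
finger_force: 0.0
```

Emit:
carry_out:
  moves:
    - {"delta_pos":[0,1.4,0],"roll":0}
    - {"delta_pos":[0,2.8,0],"roll":0}
    - {"delta_pos":[0,4.2,0],"roll":0}
    - {"delta_pos":[0,5.6,0],"roll":0}
    - {"delta_pos":[0,7,0],"roll":0}
    - {"delta_pos":[0,8.4,0],"roll":0}
    - {"delta_pos":[0,9.8,0],"roll":0}
    - {"delta_pos":[0,11,0],"roll":0}

```text
time_s: 31.4
eef_pos: [0.4482, 0.2465, 0.2334]
tool_rot: [-0.0, 0.945, 0.328, 0.001]
contact_force: [0.4, -0.3, -0.1]
finger_gap: 0.493
finger_force: 0.0
```

Run:
```python
from h import *
p,im,d=cam('top'); X=cloud(p,d)
ps,ims,_=cam('scene')
a=cv2.resize(im[146:236,260:380,::-1],(400,300),interpolation=cv2.INTER_CUBIC)
c=proj(ps,[.45,-.11,.1])[0].astype(int)
b=cv2.resize(ims[c[1]-45:c[1]+45,c[0]-60:c[0]+60,::-1],(400,300),interpolation=cv2.INTER_CUBIC)
cv2.imwrite('pics/c5.png',np.hstack([a,b]))
def rk(X):
    R=X[140:240,250:385].reshape(-1,3); h=np.array([.493,-.1412]); rr=R[:,:2]-h; r=np.hypot(*rr.T); a=np.degrees(np.arctan2(rr[:,1],rr[:,0]))
    for base in(38,-52,-142,128):
        k=(r>.055)&(r<.1)&(abs((a-base+180)%360-180)<14)&(R[:,2]>.122)
        if k.sum(): print(base,k.sum(),R[k].mean(0).round(4),np.median(R[k,2]).round(4),r[k].mean().round(4),a[k].mean().round(2))
rk(cloud(p,np.load('t3.npz')['d'])); print(); rk(X)
```

```text
38 63 [ 0.5558 -0.0914  0.1295] 0.1296 0.0806 38.48
-52 64 [ 0.5442 -0.2031  0.1293] 0.1293 0.0807 -50.35
-142 68 [ 0.4318 -0.191   0.1294] 0.1295 0.0793 -140.85

38 63 [ 0.5556 -0.0909  0.1299] 0.1299 0.0808 38.84
-52 62 [ 0.5444 -0.2029  0.1296] 0.1298 0.0806 -50.24
-142 64 [ 0.432  -0.1917  0.1294] 0.1299 0.0796 -140.37
128 61 [ 0.4489 -0.0835  0.13  ] 0.1301 0.073 127.44
```

View pics/c5.png

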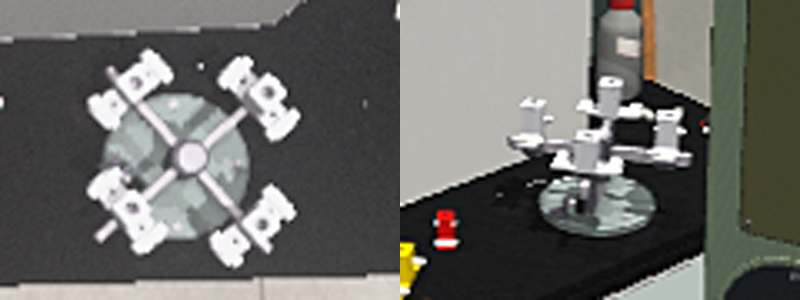

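The crops show the carrier sitting on the pin level with the other three (top z 0.130), with rack and bystanders in place. A last check compares the rack's rotation since the mid-push picture with the arm's travel, to confirm the buffer is still pressed.

Run:
```python
from h import *
p=camera_params('top'); ims=[]
for i in range(8): ims.append(read_camera('top')[1])
now=np.nanmean(np.stack([cloud(p,d) for d in ims]),0)
S={'last':cloud(p,np.load('last.npz')['d']),'t3':cloud(p,np.load('t3.npz')['d']),'now':now}
def ang(X,th):
    R=X[130:245,240:390].reshape(-1,3); R=R[~np.isnan(R[:,0])]; h=np.array([.4935,-.141])
    out=[]
    for b in(90,180):   # opposite-or-visible branches
        pass
    rr=R[:,:2]-h; r=np.hypot(*rr.T); a=np.degrees(np.arctan2(rr[:,1],rr[:,0]))
    for b in(-90,180,90):
        dd=(a-(th+b)+180)%360-180; k=(r>.06)&(r<.1)&(abs(dd)<14)&(R[:,2]>.12)
        q=R[k,:2].mean(0); out.append((k.sum(),q))
    (n1,a1),(n2,a2),(n3,a3)=out; v=a1-a3   # the pair at right angles to the empty branch
    w=a2-(a1+a3)/2
    return np.degrees(np.arctan2(*v[::-1]))+90,np.degrees(np.arctan2(*w[::-1]))-180,[n for n,_ in out]
for n,th in(('last',-201),('t3',128),('now',128)):
    print(n,ang(S[n],th))
for hub in(np.array([.493,-.1412]),np.array([.4942,-.1438])):
    A=[np.degrees(np.arctan2(*(np.array(q)-hub)[::-1]))%360 for q in((.3877,-.1174),(.4115,-.0719),(.415,-.068))]; print('arm',np.diff(A),A)
```

```text
last (np.float64(nan), np.float64(nan), [np.int64(0), np.int64(0), np.int64(0)])
t3 (np.float64(128.78874931003554), np.float64(-231.0452002897047), [np.int64(63), np.int64(65), np.int64(70)])
now (np.float64(129.1220549147631), np.float64(-230.66469308665907), [np.int64(64), np.int64(67), np.int64(70)])
arm [-27.63869282  -2.80695859] [np.float64(167.26395436584622), np.float64(139.62526155038336), np.float64(136.81830296445185)]
arm [-27.08168076  -2.73945014] [np.float64(166.07774002795009), np.float64(138.99605927184007), np.float64(136.2566091276045)]<stdin>:14: RuntimeWarning: Mean of empty slice.
  ret = um.true_divide(
```

`last.npz` was overwritten at the fully pressed moment, which is the better reference.

Run:
```python
from h import *
p=camera_params('top')
now=np.nanmean(np.stack([cloud(p,read_camera('top')[1]) for i in range(8)]),0)
S={'pressed':cloud(p,np.load('last.npz')['d']),'t3':cloud(p,np.load('t3.npz')['d']),'now':now}
h=np.array([.4935,-.141])
for n,X in S.items():
    R=X[130:245,240:390].reshape(-1,3); rr=R[:,:2]-h; r=np.hypot(*rr.T); a=np.degrees(np.arctan2(rr[:,1],rr[:,0]))
    o=[]
    for b in(38,-52,-142):
        dd=(a-b+180)%360-180; k=(r>.06)&(r<.1)&(abs(dd)<14)&(R[:,2]>.12)
        k2=(r>.055)&(r<.125)&(abs(dd)<35)&(R[:,2]>.085)
        o.append((int(k.sum()),round(float(dd[k].mean()),2),int(k2.sum()),round(float(dd[k2].mean()),2)))
    print(n,o)
```

```text
pressed [(62, 0.36, 298, -3.56), (67, 0.91, 276, 0.9), (27, 5.54, 94, 16.56)]
t3 [(63, 0.59, 300, -3.24), (65, 1.13, 275, 0.99), (70, 1.04, 263, -0.14)]
now [(64, 1.03, 302, -3.34), (66, 1.47, 276, 1.34), (67, 1.31, 264, 0.4)]
```

The rack has come back only about 0.5° (roughly 0.4 mm) from the pressed state, so about 1.8 mm of compression remains. Handing in.

```bash
python3 -c "
from rig import *
print(job_done())"
```

```text
the job is handed in; nothing more can be done
None
```

I swung the rack clockwise onto its buffer, leaving it pressed in an estimated 1.8 mm, then hung the larger white carrier on the empty branch's pin, seated on the shoulder and released; the job is handed in at about 32 s, with no verdict returned.

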